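# Seat and latch an electrophoresis sample comb

### The job

Take the white six-tooth sample comb from its steel rest and seat it fully home in the slotted loading dock, every tooth in its own slot. The black slotted insert is clamped somewhat off the well's middle, away from the latch, nobody measured how far, so feel for the slots gently: it is sprung, and the comb must never be forced down onto its bottom stop (stay below about 20 N). Once the comb is home, slide the latch all the way over its end so that it is locked in, let go, and leave the tube rack, bottle and jar alone.

Things in the scene. Friction and masses are not known exactly. Their poses are not given: they have to be found in the camera images.
- comb: loose rigid white plastic comb, about 60 g. Origin at the centre of the row of tooth tips; z up, y along the row, x across. Six flat teeth 6 mm wide (y), 4 thick (x), 18 long (z 0 to 18), at y = -30, -18, -6, 6, 18, 30 mm. Above them the back, 10 mm thick: middle 68 mm long (y), z 18 to 46; a low lug at each end reaches y = +-56, z 18 to 26. Symmetric under a half turn about z.
- comb_grip (a point): on the comb's axis at comb z = 42 mm, 4 mm below the top of the back: a TCP here, closing across x from above, keeps the fingertips above the teeth. Axes as the comb's.
- rest: fixed steel stand holding the comb upright, teeth down; it may be left or right of the dock. Base 50 x 130 x 6 mm, origin under its centre, y along the comb. Two posts at y = +-47 mm (14 mm in y, 24 in x), tops at z = 36 mm, carry the comb's lugs between cheeks that rise to z = 45 mm. Comb origin starts at z = 18 mm; it lifts straight up.
- dock: fixed grey plastic dock, 70 mm in x, y from -70 to +106 mm. Origin on the table under the middle of its well; z up, y along the slots' row. Rails by the well end at z = 38 mm, block under the latch (y 58 to 104) at z = 49. Comb origin here: z = 40 mm with tips on the insert, 22 fully home (back rests on the insert). The insert is sprung: yields from 3 N, 3 N/mm, solid stop after 4 mm.
- well (a point): middle of the dock's well, level with the insert's top (dock 0, 0, 40 mm). The well is 116 mm long (y); the black insert, 84 mm long, has six slots 8 (x) by 7.6 mm (y), deeper than the teeth, at the comb's pitch, row centred on the insert and at x = 0. It is clamped with its centre 3.5 to 12.5 mm to the dock's -y side of this point, anew each time; unreported. It stays put under gentle forces.
- latch (a joint): slide latch at the dock's +y end: 0 open, 0.022 m closed, moving to the dock's -y over the comb's lug. Starts at 0 to 2 mm; friction about 2 N, stays where left. Steel tongue 26 mm wide (x), 40 long, dock z 49.5 to 55.5; tip at dock y = 58 mm minus the joint value. Passes 1.5 mm over the lug of a comb fully home, strikes one that is not.
- latch_knob (a point): centre of the latch's black knob, 14 (x) x 14 (y) x 20 mm (z), standing on the tongue; at dock (0, 84 mm minus the joint value, 65.5 mm). Pinch it across x from above or push it towards -y. Axes as the dock's.
- tube_rack: white tube rack 60 x 150 x 53 mm with capped blood tubes up to 86 mm high; origin under its centre. Loose, not to be touched.
- reagent: capped reagent bottle, 56 mm diameter, 110 mm high; origin under its centre. Loose, not to be touched.
- sample_jar: sample jar with lid, 52 mm diameter, 60 mm high; origin under its centre. Loose, not to be touched.
Things that resemble listed ones, but are neither listed nor needed, are in the scene too. What is shaped like the dock but turquoise is not meant. There is more than one size of the comb; the one meant has the size given above.

How it is judged:
On the way, in this order (a step that is already met when the one before it is completed fails the run):
1. the comb is lifted clear of its rest, no longer touching it (z of comb in the frame of rest above 0.035 m and contact force between comb and rest below 0.1 N), for 0.2 s.
2. the comb is fully home in the dock, all teeth in their slots, with the latch still open (joint below 8 mm) (z of comb in the frame of dock below 0.0238 m and x of comb in the frame of dock between -0.004 and 0.004 m and y of comb in the frame of dock between -0.016 and 0 m and angle between comb's own z axis and vertical below 0.06 rad and angle between the y axis of comb and the y axis of dock, either way round below 0.08 rad and value of joint latch below 0.008 m), for 0.3 s.
3. the latch is slid over the comb's end (joint above 17 mm) (value of joint latch above 0.017 m), for 0.2 s.
At the end, for the whole second after the job is handed in: Comb released, at rest, fully home in the dock (origin below z 23.8 mm in the dock's frame, x within 4 mm of its origin, y between -16 and 0 mm, upright within 0.06 rad, parallel to the slots within 0.08 rad); latch joint above 17 mm (z of comb in the frame of dock below 0.0238 m and x of comb in the frame of dock between -0.004 and 0.004 m and y of comb in the frame of dock between -0.016 and 0 m and angle between comb's own z axis and vertical below 0.06 rad and angle between the y axis of comb and the y axis of dock, either way round below 0.08 rad and value of joint latch above 0.017 m and linear speed of comb below 0.01 m/s and contact force between comb and the fingers below 0.1 N); the robot touches nothing.
It fails at once if the comb bears on the dock, its insert or its latch with more than 22 N (contact force between comb and dock above 22 N).
It fails at once if the tube rack is moved by more than 15 mm (distance of tube_rack from where it was at the start of the episode above 0.015 m).
It fails at once if the reagent is moved by more than 15 mm (distance of reagent from where it was at the start of the episode above 0.015 m).
It fails at once if the sample jar is moved by more than 15 mm (distance of sample_jar from where it was at the start of the episode above 0.015 m).
It also fails if it takes over 72 s, if anything falls off the work surface, if the arm or the gripper's body presses on something with over 40 N, if the wrist force passes 120 N, or if a joint passes its speed limit or range.

### The arm

A 6-joint arm with a two-finger parallel gripper is mounted at the origin on the work surface. World frame = base frame: x ahead of the robot, y to its left, z up, the work surface at z = 0. Lengths are in m, angles in rad, forces in N, time in s.
With the tool pointing down it reaches from about 0.3 to 0.775 m from the base axis. Payload 14.6 kg.
Tool frame: the origin (TCP) lies between the finger pads, 19 mm behind the fingertips; this is the grasp point; z points along the fingers, y is the line along which they close (so a half turn about z gives the same grasp; the last joint's range is limited). The gripper opens to 94 mm and grips with 3 to 60 N. Pads are 16 mm wide; open, the fingers measure 119 mm over their backs; the gripper's body (75 mm by 177 mm) begins 78 mm behind the grasp point.
Start: joints at [1.086, 0.3, 1.521, -0, 1.321, -0.067], TCP at [0.223, 0.503, 0.224] pointing down, gripper open.
Joint ranges: [-3.03, 3.03], [-0.79, 2.21], [0.23, 2.52], [-1.04, 4.18], [0, 3.07], [-2.55, 2.55]. Speed limits (rad/s): [2.22, 2.22, 2.57, 3.14, 3.14, 3.14].

### API

Orientations are given as [roll, pitch, yaw] about the fixed x, y, z axes, in that order (R = Rz(yaw) Ry(pitch) Rx(roll)).
In Python, from station import ctrl, eyes gives the robot as it stands. The module is installed in compiled form; this text tells all that it offers.
- The arm moves only by the shell command python3 -m crank 'ROWS' [OPENING] [FORCE]. ROWS is a JSON list that holds a single list of rows (three levels of brackets), with 1 to 10 rows, each of 6 numbers: dx, dy, dz in shares of the most that a row can go, 1 being 50 mm, then a rotation vector rx, ry, rz in units of 0.05 rad; each row shifts and turns the commanded pose from where the row before left it, along the tool's axes as they then stand; what a row does not reach is not made up. A row lasts 1/10 s, in which the tool goes at most 0.05 m and 0.15 rad, less where a joint would pass 70% of its speed; a pose out of reach is approached as far as the arm can. OPENING is the finger opening in m, set as the command begins (- or left out keeps the last). The fingers move at their own pace and stop on an object; FORCE is the grip in N (left out, the last holds). Time passes only in rows, so rows that do not move let the fingers close. It prints the time, the measured TCP pose, the force, the opening and the grip force at its end. Input that does not fit is refused with a message, and nothing moves.
- ctrl.get_obs(): the state, without advancing time (a new reading comes with each control period).
- eyes.camera(name): name is "side" or "top"; returns a dict with "pixels" (400x640x3 uint8, blue, green, red), "fx", "fy", "cx", "cy" (pixels), "k1" (the pictures are not rectified: a ray, as slopes to the right and down, at radius r is drawn at 1 + k1 r^2 times it, then the intrinsics apply), "extrinsics" (4x4, takes a point from camera to world coordinates). Camera axes: x right, y up, looking along -z (the intrinsics and any distortion apply to the point x, -y, -z); pixel columns grow to the right and rows downward; lengths in m; the calibration is good to about 2 mm. A picture is of the moment at which its call begins. There is no depth.
- ctrl.hand_in(): hands the job in; it is judged then, once.
The state is a dict: "time_s": time; "qpos": joint angles; "joint_vel": joint speeds; "tau": joint torques, N m; "ee_pos": TCP position; "eef_rot": TCP orientation; "force": force on the tool from outside, world axes, zero at the start; "moment": the same for the moment, N m; "grip_width": finger opening in m; "grip_force": force on a finger pad.
Only numpy, scipy, OpenCV 4.12 (cv2) and the standard library are available. Lean on these libraries where they do the work, as an engineer would, in place of code of your own. Each camera call takes 0.05 s, during which the arm holds its last target. There are 200 camera calls.

## Working session

There is one attempt and no reset: what is moved stays moved. The work goes in short steps, Python scripts to look and compute and a shell command to move; the robot and the scene stay as the last step left them, time stands still between calls to the robot, and variables do not carry over. Pictures are saved under pics/ and viewed, at most 10 in all, crops included, and the job is handed in when it is done.

```bash
mkdir -p pics; cat > h.py <<'E'
import numpy as np, cv2
from station import ctrl, eyes
def cam(n): return eyes.camera(n)
def ray(c,u,v):
    p=np.array([(u-c['cx'])/c['fx'],(v-c['cy'])/c['fy']]); q=p.copy()
    for _ in range(30): q=p/(1+c['k1']*(q@q))
    E=np.array(c['extrinsics']); d=E[:3,:3]@np.array([q[0],-q[1],-1]); return E[:3,3],d/np.linalg.norm(d)
def onz(c,u,v,z):
    o,d=ray(c,u,v); return o+d*(z-o[2])/d[2]
def tri(r1,r2):
    (o1,d1),(o2,d2)=r1,r2
    A=np.array([d1,-d2]).T; s=np.linalg.lstsq(A,o2-o1,rcond=None)[0]
    a,b=o1+s[0]*d1,o2+s[1]*d2; return (a+b)/2,np.linalg.norm(a-b)
def proj(c,P):
    E=np.array(c['extrinsics']); p=E[:3,:3].T@(np.array(P)-E[:3,3]); q=np.array([p[0],-p[1]])/-p[2]
    q=q*(1+c['k1']*(q@q)); return q[0]*c['fx']+c['cx'],q[1]*c['fy']+c['cy']
E
python3 - <<'E'
from h import *
for n in('top','side'):
    c=cam(n); cv2.imwrite(f'pics/{n}0.png',c['pixels']); np.save(f'{n}0.npy',c,allow_pickle=True)
    print(n,c['fx'],c['k1'],np.round(c['extrinsics'],3).tolist())
print(ctrl.get_obs())
E
```

```text
top 503.7545319862175 0.03234389371808675 [[-0.003, 0.997, -0.071, 0.483], [-1.0, -0.001, 0.023, 0.02], [0.023, 0.071, 0.997, 1.364], [0.0, 0.0, 0.0, 1.0]]
side 364.1876913511683 0.011821404981548593 [[0.802, 0.302, -0.516, 0.114], [-0.598, 0.408, -0.69, -0.64], [0.002, 0.862, 0.508, 0.52], [0.0, 0.0, 0.0, 1.0]]
{'time_s': 0.1, 'qpos': array([ 1.08642043e+00,  3.00386058e-01,  1.52149888e+00, -1.23473460e-05,
        1.32067277e+00, -6.65818744e-02]), 'joint_vel': array([-0.0015151 , -0.00087406, -0.0012995 , -0.00146903, -0.00044853,
       -0.00047254]), 'tau': array([ 1.97984897e-03, -5.32648802e+01, -3.53281760e+01,  7.09758047e-02,
        2.35779444e-02, -5.18632373e-05]), 'ee_pos': array([0.22306194, 0.50251492, 0.22376774]), 'eef_rot': array([-3.14062894e+00, -5.22741181e-05,  2.72380167e+00]), 'force': array([-0.27762741, -1.26305234,  0.12142171]), 'moment': array([ 0.02540264, -0.02161901,  0.02912341]), 'grip_force': 0.0, 'grip_width': 0.09359444138503271}
```

View pics/top0.png

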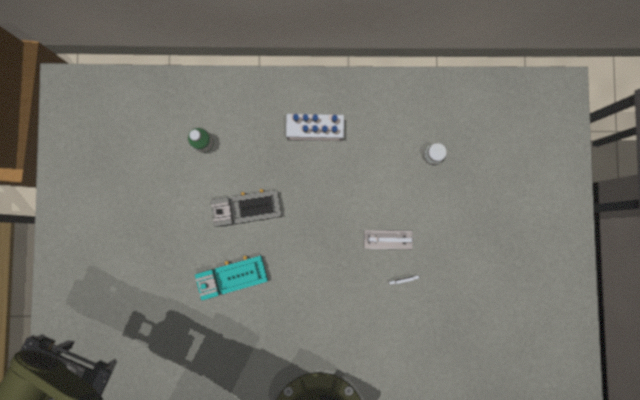

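View pics/side0.png

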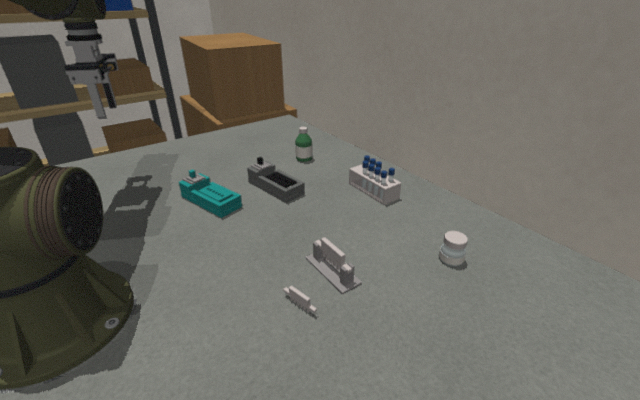

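Top view: grey dock with latch at (221,211) and well at (258,206). The comb in its rest is at (388,240), and a small decoy comb lies at (404,280). The turquoise decoy is at (233,277). Side view: dock at (276,180), comb and rest at (333,262). Next I'll enlarge both.

```bash
python3 - <<'E'
from h import *
t=cv2.imread('pics/top0.png');s=cv2.imread('pics/side0.png')
def cr(i,u,v,w,h):
    k=400/w; o=cv2.resize(i[v:v+h,u:u+w],(400,300),interpolation=cv2.INTER_CUBIC)
    for j in range(0,w,10): cv2.putText(o,str(u+j),(int(j*400/w),10),0,.3,(0,0,255)); cv2.line(o,(int(j*400/w),12),(int(j*400/w),18),(0,0,255))
    for j in range(0,h,10): cv2.putText(o,str(v+j),(0,int(j*300/h)+4),0,.3,(0,0,255))
    return o
m=np.vstack([np.hstack([cr(t,205,175,80,60),cr(t,350,210,80,60)]),np.hstack([cr(s,236,148,80,60),cr(s,293,233,80,60)])])
cv2.imwrite('pics/m1.png',m)
E
```

```text
(no output)
```

View pics/m1.png

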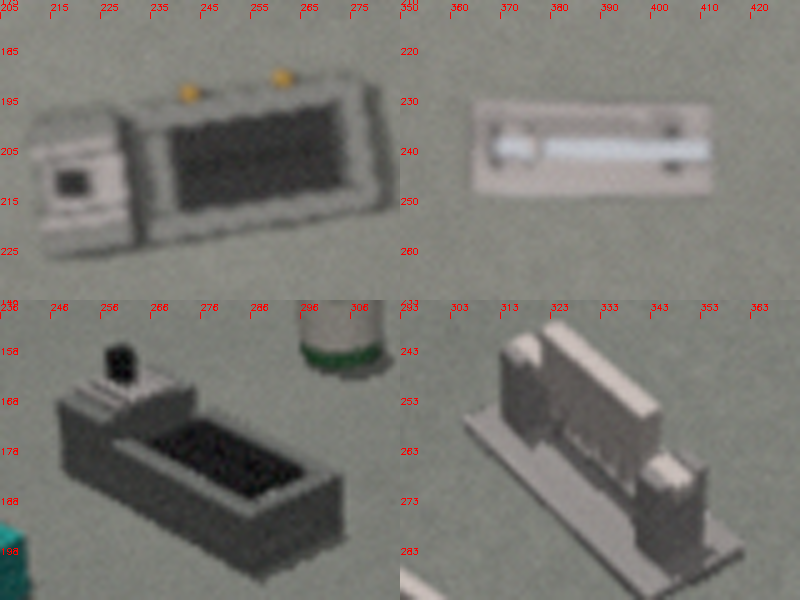

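```bash
cat > m.py <<'E'
from h import *
t=np.load('top0.npy',allow_pickle=True).item(); s=np.load('side0.npy',allow_pickle=True).item()
def blob(c,lo,hi,roi,k=1):
    u,v,w,h=roi; p=cv2.resize(c['pixels'][v:v+h,u:u+w],None,fx=4,fy=4,interpolation=cv2.INTER_CUBIC)
    g=cv2.inRange(p.max(2),lo,hi); g=cv2.morphologyEx(g,cv2.MORPH_OPEN,np.ones((5,5)))
    cs=sorted(cv2.findContours(g,0,1)[0],key=cv2.contourArea)
    f=lambda q:(np.array(q,float)-1.5)/4+[u,v]
    return f(cs[-1][:,0,:]),f(cv2.boxPoints(cv2.minAreaRect(cs[-1])))
def rect(name,c,b,z):
    W=np.array([onz(c,*q,z)[:2] for q in b]); e1,e2=W[1]-W[0],W[2]-W[1]
    if np.linalg.norm(e1)<np.linalg.norm(e2): e1,e2=e2,e1
    a=np.arctan2(e1[1],e1[0])
    print(name,'ctr',W.mean(0).round(4),'L',np.linalg.norm(e1).round(4),'W',np.linalg.norm(e2).round(4),'ang',a.round(4),'pix',b.round(1).tolist())
for nm,c,roi in(('top',t,(233,185,50,35)),('side',s,(255,160,45,45))):
    pts,b=blob(c,0,70,roi); rect('insert '+nm,c,b,.04)
_,k1=blob(t,0,90,(212,202,16,15)); rect('knob top',t,k1,.0755)
_,k2=blob(s,0,45,(254,154,12,13));print('knob side px',k2.round(1).tolist())
_,cb=blob(t,205,255,(350,225,75,30)); rect('comb top',t,cb,.055)
_,rb=blob(t,150,255,(350,220,75,40)); rect('rest',t,rb,.006)
print('gray samples',t['pixels'][206,235:250].max(1),t['pixels'][240,360:420].max(1), t['pixels'][228:252,395].max(1))
E
python3 m.py
```

```text
insert top ctr [0.56   0.1631] L 0.0864 W 0.0429 ang -1.418 pix [[238.4, 200.6], [271.1, 195.6], [273.6, 211.7], [240.9, 216.7]]
insert side ctr [0.5416 0.1519] L 0.2189 W 0.1514 ang -1.4885 pix [[249.2, 182.0], [262.4, 159.1], [306.5, 184.5], [293.4, 207.4]]
knob top ctr [0.545 0.253] L 0.0145 W 0.0108 ang -1.5727 pix [[216.1, 209.1], [221.9, 209.1], [221.9, 213.4], [216.1, 213.4]]
knob side px [[257.1, 157.4], [261.9, 157.4], [261.9, 163.6], [257.1, 163.6]]Traceback (most recent call last):
  File "m.py", line 18, in <module>
    _,cb=blob(t,205,255,(350,225,75,30)); rect('comb top',t,cb,.055)
         ~~~~^^^^^^^^^^^^^^^^^^^^^^^^^^^
  File "m.py", line 8, in blob
    return f(cs[-1][:,0,:]),f(cv2.boxPoints(cv2.minAreaRect(cs[-1])))
             ~~^^^^
IndexError: list index out of range
```

```bash
sed -i '/comb top/d;/rest/d;/gray/d;s/(255,160,45,45)/(262,164,40,32)/;s/blob(c,0,70,roi)/blob(c,0,70 if nm=="top" else 35,roi)/' m.py; cat >> m.py <<'E'
print(t['pixels'][240,362:416].max(1), t['pixels'][228:252,395].max(1))
p=t['pixels'].astype(int)
print('b-r',(p[240,362:416,0]-p[240,362:416,2]))
print('col b-r',(p[228:252,395,0]-p[228:252,395,2]))
E
python3 m.py
```

```text
insert top ctr [0.56   0.1631] L 0.0864 W 0.0429 ang -1.418 pix [[238.4, 200.6], [271.1, 195.6], [273.6, 211.7], [240.9, 216.7]]
insert side ctr [0.5575 0.1598] L 0.1153 W 0.0545 ang -1.4099 pix [[265.6, 177.2], [269.8, 168.7], [295.9, 181.6], [291.7, 190.1]]
knob top ctr [0.545 0.253] L 0.0145 W 0.0108 ang -1.5727 pix [[216.1, 209.1], [221.9, 209.1], [221.9, 213.4], [216.1, 213.4]]
knob side px [[257.1, 157.4], [261.9, 157.4], [261.9, 163.6], [257.1, 163.6]]
[133 126 146 157 154 138 136 153 179 186 187 189 192 187 177 162 161 183
 194 194 196 197 197 198 199 199 201 200 202 201 201 199 198 200 200 199
 197 198 200 196 200 198 198 201 200 200 197 200 193 172 142 132 135 136] [137 130 140 160 160 154 146 142 152 163 185 199 200 189 177 171 168 172
 169 169 157 136 131 139]
b-r [ -8  -5  -8  -7  -7  -4   1   5   7   7   9   8   6   6  -3  -6   1   6
   8   8   9   7   8   8   9   7  10  10   8  10  11   6  10  12   9   8
   8   8  10   8  10   8   9   9  10  10   9   9  10   3   1  -5  -7 -10]
col b-r [ -8  -5  -9  -8  -9  -9  -8  -8  -9   1   7   7  12   3  -5 -12  -9 -10
  -9  -9  -7  -6  -8  -7]
```

```bash
cat > m2.py <<'E'
from m import *
print('----')
p=t['pixels'].astype(float); d=np.clip(p[228:252,:,0]-p[228:252,:,2]+2,0,None)*(p[228:252].max(2)>150)
us=np.arange(366,414); vs=np.array([ (d[:,u]*np.arange(228,252)).sum()/max(d[:,u].sum(),1e-6) for u in us]); w=d[:,us].sum(0)
print(np.c_[us,vs.round(2),w.round(0)][::3].tolist())
m=(us>379)&(us<409); f=np.polyfit(us[m],vs[m],1)
ml=(us>369)&(us<375); fl=vs[ml].mean()
for u in(378,385,400,403): print('back z64',u,onz(t,u,np.polyval(f,u),.064).round(4))
print('lug L tip',onz(t,368.9,fl,.044).round(4),'right end z44,z64',onz(t,411.2,np.polyval(f,411.2),.044).round(4),onz(t,411.2,np.polyval(f,411.2),.064).round(4))
_,rb=blob(t,146,255,(350,220,75,40)); rect('rest',t,rb,.006)
# side: top face of back, bright
q=s['pixels'].astype(float).max(2); np.set_printoptions(linewidth=250); print(q[235:262:1,318:352].astype(int))
E
python3 m2.py|sed -n '/----/,$p'
```

```text
----
[[366.0, 0.0, 0.0], [369.0, 239.0, 17.0], [372.0, 239.03, 38.0], [375.0, 240.12, 17.0], [378.0, 239.0, 9.0], [381.0, 239.07, 30.0], [384.0, 239.31, 32.0], [387.0, 239.25, 36.0], [390.0, 239.2, 35.0], [393.0, 239.17, 36.0], [396.0, 239.32, 38.0], [399.0, 239.56, 36.0], [402.0, 239.44, 39.0], [405.0, 239.46, 39.0], [408.0, 239.43, 35.0], [411.0, 239.65, 23.0]]
back z64 378 [ 0.473  -0.1537  0.064 ]
back z64 385 [ 0.4726 -0.1718  0.064 ]
back z64 400 [ 0.4719 -0.2106  0.064 ]
back z64 403 [ 0.4718 -0.2183  0.064 ]
lug L tip [ 0.4727 -0.1325  0.044 ] right end z44,z64 [ 0.4712 -0.2435  0.044 ] [ 0.4713 -0.2395  0.064 ]
rest ctr [ 0.471  -0.1892] L 0.1301 W 0.0528 ang -1.6005 pix [[363.9, 248.8], [364.5, 229.1], [412.6, 230.5], [412.0, 250.2]]
[[125 125 123 123 126 124 129 127 129 128 130 125 127 129 128 129 133 126 132 131 131 133 130 132 128 128 128 126 127 127 131 130 132 129]
 [125 126 125 123 128 129 128 127 126 126 129 127 127 129 126 130 129 131 128 130 128 132 133 130 127 124 130 128 130 134 131 129 130 130]
 [127 131 127 130 142 158 163 157 131 127 125 129 127 126 126 130 12
[... 2707 characters left out ...]
131]
 [ 71  67  73  75  75  78  75  76  91  95  94  93  92  94  93  92  91  92  96  93  92  90  96 100  99  98 100 115 125 124 128 125 130 129]
 [ 75  77  82  81  87  80  72  78  99  95  91  88  90  95  97  91  90  92  92  97  95  93  96  98 100  98 102 119 125 125 123 127 128 121]
 [ 78  83  88  90  88  76  66  82 107  97  94  92  87  91  93  94  94  93  95  94  92  93  93  96 101 101 102 115 126 125 125 131 127 127]
 [ 85  84  88  90  85  82  72  78  99 110 119  96  86  93  95  92  93  91  88  91  96  95  93 101  99  97 106 121 125 123 125 128 128 130]
 [ 92  90 102 123  96  91  81  82  85 101 120 104  94  99  94  87  93  93  92  87  94  93  96  98  99  98 107 124 128 125 126 130 131 128]]
```

```bash
python3 - <<'E' | sed -n '/====/,$p'
from m2 import *
print('====')
u,v=proj(t,[.4723,-.188,.064])
print('comb top',tri(ray(t,u,v),ray(s,333.2,246.3)), 'proj side',proj(s,[.4723,-.188,.064]))
print('knob',tri(ray(t,219,211.2),ray(s,259.5,159.6)))
print('insert',tri(ray(t,256,206.1),ray(s,280.75,179.4)))
# dock frame estimate: rails outer edges in top
a=1.7236; yd=np.array([np.cos(a),np.sin(a)]); print('yd',yd,'knob-ins along',(np.array([.545,.253])-[.56,.1631])@yd)
o=ctrl.get_obs(); from scipy.spatial.transform import Rotation as R
Rt=R.from_euler('xyz',o['eef_rot']).as_matrix(); print(Rt.round(3)); 
print('comb delta in tool',Rt.T@(np.array([.472,-.188,.16])-o['ee_pos']))
E
```

```text
====
comb top (array([ 0.47295438, -0.18864   ,  0.06294546]), np.float64(0.0016209319006765838)) proj side (np.float64(332.3480978385904), np.float64(245.87827097109))
knob (array([0.54527601, 0.25436335, 0.06832476]), np.float64(0.00048519956187987337))
insert (array([0.56043143, 0.16335447, 0.03666851]), np.float64(0.00041087098516007204))
yd [-0.15220973  0.98834822] knob-ins along 0.09113565066327231
[[-0.914  0.406 -0.   ]
 [ 0.406  0.914 -0.001]
 [ 0.    -0.001 -1.   ]]
comb delta in tool [-0.50770081 -0.53005557  0.06425205]
```

The comb is at about (0.472, −0.188) with its top at z≈63 mm, and both views agree on the heights. The insert is at (0.560, 0.163), and the dock's +y points along (−0.152, 0.988). Now I'll move over the comb.

The manual's scale: shifts go in shares of 50 mm and turns go in units of 0.05 rad. Converting my numbers, -0.0353 m is -0.706, -0.034 m is -0.68.

```bash
python3 -m crank '[[[-0.68, -0.706, 0, 0, 0, 0], [-0.68, -0.706, 0, 0, 0, 0], [-0.68, -0.706, 0, 0, 0, 0], [-0.68, -0.706, 0, 0, 0, 0], [-0.68, -0.706, 0, 0, 0, 0], [-0.68, -0.706, 0, 0, 0, 0], [-0.68, -0.706, 0, 0, 0, 0], [-0.68, -0.706, 0, 0, 0, 0], [-0.68, -0.706, 0, 0, 0, 0], [-0.68, -0.706, 0, 0, 0, 0]]]' 0.05 15 
python3 -m crank '[[[-0.68, -0.706, 0, 0, 0, 0], [-0.68, -0.706, 0, 0, 0, 0], [-0.68, -0.706, 0, 0, 0, 0], [-0.68, -0.706, 0, 0, 0, 0], [-0.68, -0.706, 0, 0, 0, 0], [0, 0, 0, 0, 0, 2.94], [0, 0, 0, 0, 0, 2.94], [0, 0, 0, 0, 0, 2.94], [0, 0, 0, 0, 0, 2.94], [0, 0, 0, 0, 0, 2.94]]]'
python3 -m crank '[[[0, 0, 0.6, 0, 0, 2.94], [0, 0, 0.6, 0, 0, 2.94], [0, 0, 0.6, 0, 0, 2.94], [0, 0, 0, 0, 0, 0]]]'
cat > d.py <<'E'
import sys
from h import *
from scipy.spatial.transform import Rotation as R
o=ctrl.get_obs(); Rt=R.from_euler('xyz',o['eef_rot']).as_matrix()
T=np.array([float(x) for x in sys.argv[1:4]]); yv=np.array([float(x) for x in sys.argv[4:6]])
x=Rt[:2,0]; ang=lambda v:np.arctan2(v[1],v[0])
dy=(ang(yv)-ang(x)+np.pi/2)%np.pi-np.pi/2
print('t',o['time_s'],'pos',o['ee_pos'].round(4),'delta tool',(Rt.T@(T-o['ee_pos'])).round(4),'turn rz',-round(dy,4),'toolx',Rt[:,0].round(3),'tilt',Rt[:,2].round(4),'F',o['force'].round(2))
E
python3 d.py .472 -.188 .06 .025 1
```

```text
time_s: 1.1
ee_pos: [0.3908, 0.0401, 0.2243]
eef_rot: [3.141, 0.0, 2.724]
force: [1.2, 0.3, -0.4]
grip_width: 0.05
grip_force: 0.0
time_s: 2.1
ee_pos: [0.4743, -0.1882, 0.2239]
eef_rot: [-3.141, -0.001, 1.983]
force: [0.2, -0.8, 0.1]
grip_width: 0.0497
grip_force: 0.0
time_s: 2.5
ee_pos: [0.4727, -0.1874, 0.1309]
eef_rot: [-3.136, -0.003, 1.545]
force: [-0.5, -0.0, 0.9]
grip_width: 0.0499
grip_force: 0.0
t 2.5 pos [ 0.4727 -0.1874  0.1309] delta tool [-0.0008 -0.0003  0.0709] turn rz -0.0005 toolx [0.026 1.    0.003] tilt [-0.0059  0.0028 -1.    ] F [-0.46 -0.01  0.92]
```

```bash
python3 -m crank '[[[0, 0, 0.6, 0, 0, 0], [-0.016, 0, 0.6, 0, 0, 0], [0, 0, 0.21, 0, 0, 0], [0, 0, 0, 0, 0, 0], [0, 0, 0, 0, 0, 0]]]'
python3 d.py .472 -.188 .06 .025 1
python3 - <<'E'
from h import *
s=cam('side')
i=cv2.resize(s['pixels'][190:310,260:420],(800,600),interpolation=cv2.INTER_CUBIC); cv2.imwrite('pics/g1.png',i)
E
```

```text
time_s: 3.0
ee_pos: [0.4752, -0.1893, 0.0653]
eef_rot: [3.14, 0.001, 1.549]
force: [-1.0, -0.2, 1.2]
grip_width: 0.0504
grip_force: 0.0
t 3.0 pos [ 0.4752 -0.1893  0.0653] delta tool [ 0.0012 -0.0032  0.0053] turn rz 0.0035 toolx [ 0.021  1.    -0.001] tilt [ 1.5e-03 -7.0e-04 -1.0e+00] F [-0.97 -0.16  1.21]
```

View pics/g1.png

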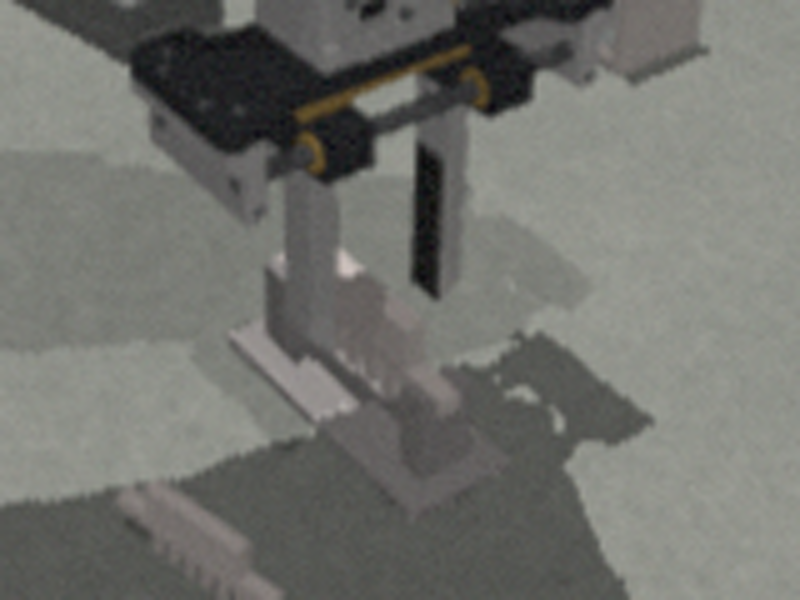

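The fingers straddle the comb's back: near finger at crop (310,300), far finger at (435,220). I'll re-read the pose before closing.

```bash
for i in 1 2; do python3 d.py .472 -.188 .06 .025 1; done; python3 -m crank '[[[0, 0, 0, 0, 0, 0]]]'; python3 d.py .472 -.188 .06 .025 1;python3 -m crank '[[[0, 0, 0, 0, 0, 0]]]'; python3 d.py .472 -.188 .06 .025 1
```

```text
t 3.05 pos [ 0.4752 -0.1894  0.0655] delta tool [ 0.0013 -0.0033  0.0055] turn rz 0.0031 toolx [ 0.022  1.    -0.001] tilt [ 0.002 -0.001 -1.   ] F [ 1.02  0.59 -0.13]
t 3.05 pos [ 0.4752 -0.1894  0.0655] delta tool [ 0.0013 -0.0033  0.0055] turn rz 0.0031 toolx [ 0.022  1.    -0.001] tilt [ 0.002 -0.001 -1.   ] F [ 1.02  0.59 -0.13]
time_s: 3.15
ee_pos: [0.4751, -0.1893, 0.0652]
eef_rot: [3.14, 0.001, 1.548]
force: [0.5, -0.1, -0.1]
grip_width: 0.0498
grip_force: 0.0
t 3.15 pos [ 0.4751 -0.1893  0.0652] delta tool [ 0.0012 -0.0031  0.0052] turn rz 0.0027 toolx [ 0.022  1.    -0.001] tilt [ 1.9e-03 -9.0e-04 -1.0e+00] F [ 0.46 -0.06 -0.07]
time_s: 3.25
ee_pos: [0.4748, -0.1892, 0.0647]
eef_rot: [3.14, 0.001, 1.548]
force: [-0.1, -1.0, 0.1]
grip_width: 0.0501
grip_force: 0.0
t 3.25 pos [ 0.4748 -0.1892  0.0647] delta tool [ 0.0011 -0.0029  0.0047] turn rz 0.0023 toolx [ 0.023  1.    -0.001] tilt [ 1.3e-03 -6.0e-04 -1.0e+00] F [-0.13 -1.03  0.11]
```

```bash
for i in 1 2 3; do python3 -m crank '[[[0, 0, 0, 0, 0, 0], [0, 0, 0, 0, 0, 0], [0, 0, 0, 0, 0, 0]]]' >/dev/null; python3 d.py .472 -.188 .06 .025 1; done
```

```text
t 3.55 pos [ 0.4744 -0.189   0.0638] delta tool [ 0.0009 -0.0025  0.0038] turn rz 0.002 toolx [ 0.023  1.    -0.   ] tilt [-0. -0. -1.] F [0.13 0.37 0.01]
t 3.85 pos [ 0.4744 -0.189   0.0637] delta tool [ 0.001  -0.0024  0.0037] turn rz 0.002 toolx [ 0.023  1.    -0.   ] tilt [-0. -0. -1.] F [0.51 0.57 0.41]
t 4.15 pos [ 0.4744 -0.189   0.0637] delta tool [ 0.0009 -0.0025  0.0037] turn rz 0.002 toolx [ 0.023  1.    -0.   ] tilt [-0. -0. -1.] F [0.62 0.99 0.21]
```

Scaled: 0.0037 m is 0.074, -0.0018 m is -0.036, 0.002 rad is 0.04.

```bash
python3 -m crank '[[[0.02, -0.036, 0.074, 0, 0, 0.04], [0, 0, 0, 0, 0, 0], [0, 0, 0, 0, 0, 0]]]' ; python3 d.py .472 -.188 .06 .025 1;  python3 -m crank '[[[0, 0, 0, 0, 0, 0], [0, 0, 0, 0, 0, 0], [0, 0, 0, 0, 0, 0], [0, 0, 0, 0, 0, 0], [0, 0, 0, 0, 0, 0], [0, 0, 0, 0, 0, 0]]]' 0.0 20; python3 d.py .472 -.188 .06 .025 1
```

```text
time_s: 4.45
ee_pos: [0.4725, -0.1879, 0.0599]
eef_rot: [-3.141, -0.0, 1.546]
force: [0.1, 0.6, 0.6]
grip_width: 0.05
grip_force: 0.0
t 4.45 pos [ 0.4725 -0.1879  0.0599] delta tool [-0.0001 -0.0005 -0.0001] turn rz -0.0 toolx [0.025 1.    0.   ] tilt [-3.e-04  1.e-04 -1.e+00] F [0.1  0.58 0.57]
time_s: 5.05
ee_pos: [0.4719, -0.188, 0.06]
eef_rot: [-3.14, -0.0, 1.546]
force: [-7.2, 0.7, 3.8]
grip_width: 0.0096
grip_force: 20.0
t 5.05 pos [ 0.4719 -0.188   0.06  ] delta tool [-0.      0.0001  0.    ] turn rz 0.0003 toolx [0.025 1.    0.   ] tilt [-2.1e-03  2.0e-04 -1.0e+00] F [-7.19  0.72  3.77]
```

```bash
python3 -m crank '[[[0, 0, -0.2, 0, 0, 0], [0, 0, -0.4, 0, 0, 0], [0, 0, -0.6, 0, 0, 0], [0, 0, -0.6, 0, 0, 0], [0, 0, 0, 0, 0, 0], [0, 0, 0, 0, 0, 0], [0, 0, 0, 0, 0, 0]]]' - 30; python3 d.py .56 .163 .13 -.152 .988
python3 - <<'E'
from h import *
s=cam('side')
i=cv2.resize(s['pixels'][170:290,260:420],(800,600),interpolation=cv2.INTER_CUBIC); cv2.imwrite('pics/g2.png',i)
E
```

```text
time_s: 5.75
ee_pos: [0.4723, -0.1877, 0.1492]
eef_rot: [-3.14, -0.001, 1.546]
force: [-1.0, -0.1, -0.5]
grip_width: 0.01
grip_force: 30.0
t 5.75 pos [ 0.4723 -0.1877  0.1492] delta tool [0.3528 0.079  0.0193] turn rz -0.1776 toolx [0.025 1.    0.001] tilt [-1.3e-03  6.0e-04 -1.0e+00] F [-0.97 -0.13 -0.48]
```

View pics/g2.png

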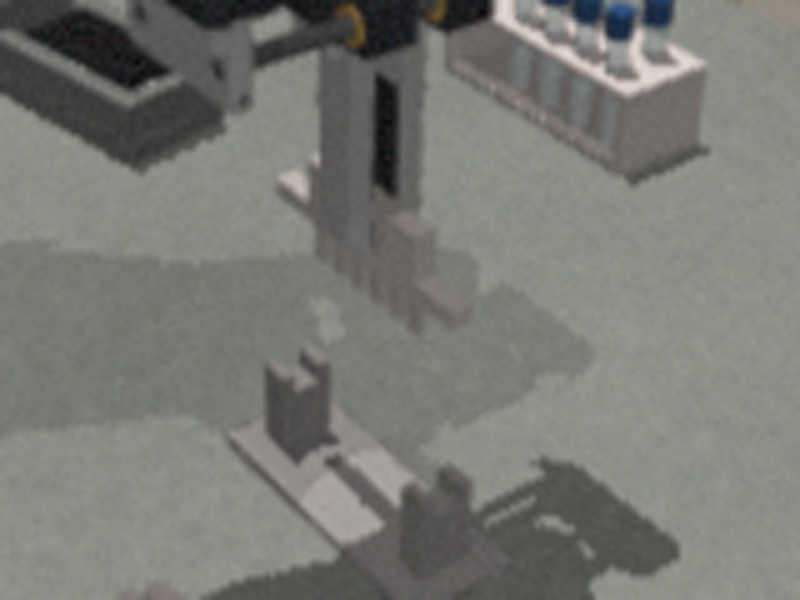

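The comb is held level and clear of the rest, with its tooth tips at crop y≈320. Now to the dock.

```bash
python3 -m crank '[[[0.882, 0.198, 0, 0, 0, 0], [0.882, 0.198, 0, 0, 0, 0], [0.882, 0.198, 0, 0, 0, 0], [0.882, 0.198, 0, 0, 0, 0], [0.882, 0.198, 0, 0, 0, 0], [0.882, 0.198, 0, 0, 0, 0], [0.882, 0.198, 0, 0, 0, 0], [0.882, 0.198, 0, 0, 0, 0], [0, 0, 0, 0, 0, -1.776], [0, 0, 0, 0, 0, -1.776]]]'
python3 -m crank '[[[0, 0, 0, 0, 0, 0], [0, 0, 0, 0, 0, 0], [0, 0, 0, 0, 0, 0], [0, 0, 0, 0, 0, 0], [0, 0, 0, 0, 0, 0]]]'; python3 d.py .56 .163 .097 -.152 .988
```

```text
time_s: 6.8
ee_pos: [0.5602, 0.164, 0.1485]
eef_rot: [-3.139, 0.0, 1.729]
force: [-1.2, 0.1, -1.4]
grip_width: 0.0099
grip_force: 30.0
time_s: 7.3
ee_pos: [0.5607, 0.1626, 0.1501]
eef_rot: [3.142, 0.0, 1.722]
force: [0.8, -0.2, -0.4]
grip_width: 0.0097
grip_force: 30.0
t 7.3 pos [0.5607 0.1626 0.1501] delta tool [ 0.0005 -0.0006  0.0531] turn rz -0.001 toolx [-0.151  0.989 -0.   ] tilt [ 0. -0. -1.] F [ 0.83 -0.23 -0.37]
```

```bash
python3 -m crank '[[[0.01, -0.012, 0.6, 0, 0, -0.02], [0, 0, 0.5, 0, 0, 0], [0, 0, 0.1, 0, 0, 0], [0, 0, 0, 0, 0, 0], [0, 0, 0, 0, 0, 0], [0, 0, 0, 0, 0, 0], [0, 0, 0, 0, 0, 0], [0, 0, 0, 0, 0, 0]]]'; python3 d.py .56 .163 .082 -.152 .988
python3 - <<'E'
from h import *
s=cam('side')
i=cv2.resize(s['pixels'][130:220,225:345],(800,600),interpolation=cv2.INTER_CUBIC); cv2.imwrite('pics/g3.png',i)
E
```

```text
time_s: 8.1
ee_pos: [0.5602, 0.1632, 0.0906]
eef_rot: [3.141, -0.0, 1.724]
force: [-0.1, 0.6, -0.5]
grip_width: 0.0102
grip_force: 30.0
t 8.1 pos [0.5602 0.1632 0.0906] delta tool [-0.0001 -0.0002  0.0086] turn rz 0.0009 toolx [-0.153  0.988  0.   ] tilt [ 8.e-04  1.e-04 -1.e+00] F [-0.14  0.56 -0.55]
```

View pics/g3.png

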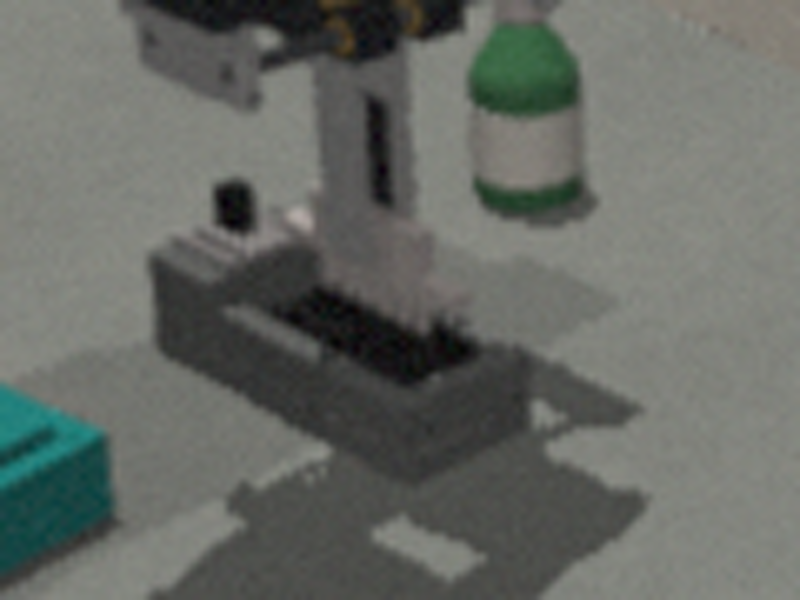

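The comb is centred over the insert, with its teeth at crop (370,300). I'll descend gently and watch the force.

Scaled: 0.004 m is 0.08, 0.002 m is 0.04.

```bash
python3 -m crank '[[[0, 0, 0.08, 0, 0, 0], [0, 0, 0.04, 0, 0, 0], [0, 0, 0, 0, 0, 0], [0, 0, 0, 0, 0, 0], [0, 0, 0, 0, 0, 0]]]'; python3 d.py .56 .163 .082 -.152 .988
for i in 1 2 ; do python3 -m crank '[[[0, 0, 0.02, 0, 0, 0], [0, 0, 0, 0, 0, 0], [0, 0, 0, 0, 0, 0]]]'>/dev/null; python3 d.py .56 .163 .082 -.152 .988; done
```

```text
time_s: 8.65
ee_pos: [0.56, 0.1632, 0.0841]
eef_rot: [-3.142, 0.0, 1.724]
force: [1.3, 0.2, -0.3]
grip_width: 0.0099
grip_force: 30.0
t 8.65 pos [0.56   0.1632 0.0841] delta tool [-0.0002 -0.      0.0021] turn rz 0.001 toolx [-0.153  0.988 -0.   ] tilt [-0. -0. -1.] F [ 1.29  0.22 -0.26]
t 8.95 pos [0.56   0.1631 0.083 ] delta tool [-0.0002  0.      0.001 ] turn rz 0.001 toolx [-0.153  0.988 -0.   ] tilt [-0. -0. -1.] F [-0.41 -0.24 -0.83]
t 9.25 pos [0.56   0.1631 0.0821] delta tool [-0.0001 -0.0001  0.0001] turn rz 0.0009 toolx [-0.153  0.988 -0.   ] tilt [ 1.e-04  0.e+00 -1.e+00] F [ 0.92 -0.36  0.13]
```

```bash

for i in 1 2 3; do python3 -m crank '[[[0, 0, 0.014, 0, 0, 0], [0, 0, 0, 0, 0, 0], [0, 0, 0, 0, 0, 0]]]'>/dev/null; python3 d.py .56 .163 .082 -.152 .988; done
```

```text
t 9.55 pos [0.5601 0.1632 0.0816] delta tool [-0.0001 -0.0001 -0.0004] turn rz 0.001 toolx [-0.153  0.988 -0.   ] tilt [ 3.e-04  0.e+00 -1.e+00] F [-0.05 -0.41  3.43]
t 9.85 pos [0.5601 0.1632 0.0809] delta tool [-0.0001 -0.0001 -0.0011] turn rz 0.001 toolx [-0.153  0.988  0.   ] tilt [ 3.e-04  1.e-04 -1.e+00] F [-1.28 -0.55  5.8 ]
t 10.15 pos [0.5601 0.1632 0.0803] delta tool [-0.0002 -0.0002 -0.0017] turn rz 0.001 toolx [-0.153  0.988  0.   ] tilt [ 5.e-04  1.e-04 -1.e+00] F [-1.43 -0.03  6.78]
```

Scaled: -0.0006 m is -0.012.

```bash
python3 -m crank '[[[0, 0, -0.012, 0, 0, 0]]]'>/dev/null
for i in 1 2 3 4 5 ; do python3 -m crank '[[[0.006, 0, 0, 0, 0, 0], [0.006, 0, 0, 0, 0, 0]]]'>/dev/null; python3 d.py .56 .163 .082 -.152 .988; done
```

```text
t 10.45 pos [0.56   0.1635 0.0808] delta tool [-0.0004 -0.0001 -0.0012] turn rz 0.001 toolx [-0.153  0.988 -0.001] tilt [ 4.e-04 -6.e-04 -1.e+00] F [-1.15 -4.82  5.6 ]
t 10.65 pos [0.5601 0.1639 0.0808] delta tool [-0.0008 -0.0002 -0.0012] turn rz 0.0009 toolx [-0.153  0.988 -0.001] tilt [ 7.e-04 -8.e-04 -1.e+00] F [ 0.01 -4.71  4.59]
t 10.85 pos [0.5601 0.1645 0.0808] delta tool [-0.0014 -0.0003 -0.0012] turn rz 0.0009 toolx [-0.153  0.988 -0.001] tilt [ 9.e-04 -7.e-04 -1.e+00] F [ 1.06 -3.24  5.31]
t 11.05 pos [0.56   0.1651 0.0808] delta tool [-0.0021 -0.0003 -0.0012] turn rz 0.0008 toolx [-0.153  0.988 -0.001] tilt [ 9.e-04 -5.e-04 -1.e+00] F [ 1.55 -3.52  5.33]
t 11.25 pos [0.5592 0.1662 0.0801] delta tool [-0.0033  0.0003 -0.0019] turn rz 0.0009 toolx [-0.153  0.988  0.   ] tilt [-1.e-03  1.e-04 -1.e+00] F [-0.36 -0.97 -0.57]
```

The force fell to zero, so the teeth have dropped into slots. I'll descend in small steps to confirm.

Scaled: 0.001 m is 0.02.

```bash
python3 -m crank '[[[0, 0, 0, 0, 0, 0], [0, 0, 0, 0, 0, 0]]]'>/dev/null; python3 d.py .56 .163 .082 -.152 .988
for i in 1 2 ; do python3 -m crank '[[[0, 0, 0.02, 0, 0, 0], [0, 0, 0, 0, 0, 0]]]'>/dev/null; python3 d.py .56 .163 .082 -.152 .988; done
```

```text
t 11.45 pos [0.5594 0.1662 0.0803] delta tool [-0.0033  0.0001 -0.0017] turn rz 0.001 toolx [-0.153  0.988  0.   ] tilt [-5.e-04  0.e+00 -1.e+00] F [ 0.73  0.31 -0.93]
t 11.65 pos [0.5594 0.1661 0.0794] delta tool [-0.0032  0.0001 -0.0026] turn rz 0.001 toolx [-0.153  0.988  0.   ] tilt [-2.e-04 -0.e+00 -1.e+00] F [ 0.7   1.25 -1.32]
t 11.85 pos [0.5595 0.1661 0.0784] delta tool [-0.0031  0.0001 -0.0036] turn rz 0.0009 toolx [-0.153  0.988 -0.   ] tilt [-2.e-04 -1.e-04 -1.e+00] F [ 0.18 -0.02 -1.23]
```

```bash
for i in 1 2 3; do python3 -m crank '[[[0, 0, 0.04, 0, 0, 0], [0, 0, 0.04, 0, 0, 0], [0, 0, 0, 0, 0, 0]]]'>/dev/null; python3 d.py .5595 .166 .064 -.152 .988; done
```

```text
t 12.15 pos [0.5594 0.1661 0.0742] delta tool [-0.0001  0.0001  0.0102] turn rz 0.0009 toolx [-0.153  0.988 -0.   ] tilt [-5.e-04 -1.e-04 -1.e+00] F [-0.09  0.03 -0.77]
t 12.45 pos [0.5594 0.1661 0.0702] delta tool [-0.0001  0.0001  0.0062] turn rz 0.0009 toolx [-0.153  0.988 -0.   ] tilt [-5.e-04 -1.e-04 -1.e+00] F [-0.14 -0.31 -0.9 ]
t 12.75 pos [0.5594 0.1661 0.0662] delta tool [-0.0001  0.0001  0.0022] turn rz 0.0009 toolx [-0.153  0.988 -0.   ] tilt [-5.e-04 -1.e-04 -1.e+00] F [ 0.46 -0.76 -1.03]
```

```bash
for i in 1 2 3 4; do python3 -m crank '[[[0, 0, 0.014, 0, 0, 0], [0, 0, 0, 0, 0, 0], [0, 0, 0, 0, 0, 0]]]'>/dev/null; python3 d.py .5595 .166 .064 -.152 .988; done
```

```text
t 13.05 pos [0.5596 0.1661 0.0659] delta tool [-0.0001 -0.0001  0.0019] turn rz 0.0009 toolx [-0.153  0.988 -0.   ] tilt [ 1.e-04 -0.e+00 -1.e+00] F [-0.46 -0.36 -0.78]
t 13.35 pos [0.5595 0.1661 0.0651] delta tool [-0.0001 -0.      0.0011] turn rz 0.001 toolx [-0.153  0.988 -0.   ] tilt [ 0. -0. -1.] F [ 0.09  0.42 -0.77]
t 13.65 pos [0.5595 0.1661 0.0644] delta tool [-0.0001 -0.      0.0004] turn rz 0.0009 toolx [-0.153  0.988 -0.   ] tilt [-1.e-04 -0.e+00 -1.e+00] F [ 0.34 -0.3  -0.06]
t 13.95 pos [0.5596 0.1661 0.064 ] delta tool [-0.0001 -0.0001 -0.    ] turn rz 0.001 toolx [-0.153  0.988  0.   ] tilt [ 3.e-04  0.e+00 -1.e+00] F [-1.54 -0.32  2.33]
```

```bash
python3 -m crank '[[[0, 0, 0.01, 0, 0, 0], [0, 0, 0, 0, 0, 0], [0, 0, 0, 0, 0, 0], [0, 0, 0, 0, 0, 0], [0, 0, 0, 0, 0, 0]]]'; python3 -m crank '[[[0, 0, 0, 0, 0, 0], [0, 0, 0, 0, 0, 0], [0, 0, 0, 0, 0, 0]]]' 0.04; python3 -m crank '[[[0, 0, -0.6, 0, 0, 0], [0, 0, -0.6, 0, 0, 0], [0, 0, -0.6, 0, 0, 0], [0, 0, 0, 0, 0, 0], [0, 0, 0, 0, 0, 0], [0, 0, 0, 0, 0, 0]]]'
python3 - <<'E'
from h import *
s=cam('side'); t=cam('top')
i=np.hstack([cv2.resize(c,(400,300),interpolation=cv2.INTER_CUBIC) for c in (s['pixels'][140:215,230:330],t['pixels'][170:245,195:295])]); cv2.imwrite('pics/g4.png',i)
E
python3 d.py .545 .253 .155 -.152 .988
```

```text
time_s: 14.45
ee_pos: [0.5596, 0.1661, 0.0633]
eef_rot: [3.141, -0.0, 1.724]
force: [-1.0, -0.0, 4.2]
grip_width: 0.0097
grip_force: 30.0
time_s: 14.75
ee_pos: [0.5594, 0.1661, 0.063]
eef_rot: [-3.141, 0.0, 1.724]
force: [0.3, 0.5, 0.2]
grip_width: 0.03
grip_force: 0.0
time_s: 15.35
ee_pos: [0.559, 0.166, 0.152]
eef_rot: [-3.14, 0.0, 1.724]
force: [-0.7, 0.2, -0.9]
grip_width: 0.0399
grip_force: 0.0
t 15.45 pos [0.5591 0.166  0.152 ] delta tool [ 0.0881 -0.0006 -0.003 ] turn rz 0.001 toolx [-0.153  0.988 -0.   ] tilt [-2.e-03 -5.e-04 -1.e+00] F [ 0.58  0.24 -0.16]
```

View pics/g4.png

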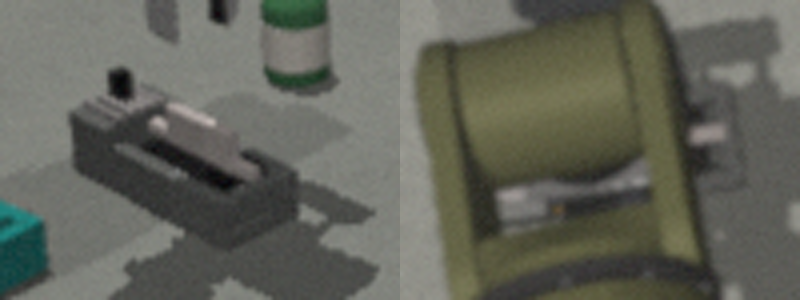

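The comb is seated in the dock and released. Next the latch knob, seen at crop (120,83).

```bash
python3 -m crank '[[[0.6, 0, 0, 0, 0, 0], [0.6, 0, 0, 0, 0, 0], [0.562, -0.012, 0, 0, 0, 0], [0, 0, 0, 0, 0, 0], [0, 0, 0, 0, 0, 0], [0, 0, 0, 0, 0, 0]]]' 0.045; python3 -m crank '[[[0, 0, 0.6, 0, 0, 0], [0, 0, 0.6, 0, 0, 0], [0, 0, 0.26, 0, 0, 0], [0, 0, 0, 0, 0, 0], [0, 0, 0, 0, 0, 0], [0, 0, 0, 0, 0, 0], [0, 0, 0, 0, 0, 0]]]'; python3 d.py .545 .253 .078 -.152 .988
```

```text
time_s: 16.05
ee_pos: [0.5455, 0.2522, 0.1528]
eef_rot: [-3.141, 0.0, 1.724]
force: [0.3, -0.7, -1.4]
grip_width: 0.045
grip_force: 0.0
time_s: 16.75
ee_pos: [0.546, 0.2532, 0.0815]
eef_rot: [3.14, -0.0, 1.724]
force: [-0.2, 0.5, -0.4]
grip_width: 0.0449
grip_force: 0.0
t 16.75 pos [0.546  0.2532 0.0815] delta tool [-0.0001 -0.001   0.0035] turn rz 0.0008 toolx [-0.153  0.988  0.   ] tilt [ 1.8e-03  7.0e-04 -1.0e+00] F [-0.16  0.45 -0.4 ]
```

Scaled: 0.0015 m is 0.03, -0.0008 m is -0.016.

```bash
python3 -m crank '[[[0, -0.016, 0.03, 0, 0, 0], [0, 0, 0, 0, 0, 0], [0, 0, 0, 0, 0, 0], [0, 0, 0, 0, 0, 0]]]';  python3 -m crank '[[[0, 0, 0, 0, 0, 0], [0, 0, 0, 0, 0, 0], [0, 0, 0, 0, 0, 0], [0, 0, 0, 0, 0, 0], [0, 0, 0, 0, 0, 0]]]' 0.0 15;python3 d.py .545 .253 .078 -.152 .988
```

```text
time_s: 17.15
ee_pos: [0.5447, 0.253, 0.0788]
eef_rot: [3.142, 0.0, 1.724]
force: [0.6, -0.4, -0.9]
grip_width: 0.0447
grip_force: 0.0
time_s: 17.65
ee_pos: [0.5444, 0.2529, 0.0788]
eef_rot: [-3.141, 0.0, 1.724]
force: [-2.4, -0.9, 0.9]
grip_width: 0.0136
grip_force: 15.0
t 17.65 pos [0.5444 0.2529 0.0788] delta tool [-0.      0.0006  0.0008] turn rz 0.001 toolx [-0.153  0.988 -0.   ] tilt [-7.e-04 -2.e-04 -1.e+00] F [-2.42 -0.95  0.93]
```

Pinched at 13.6 mm, which is the knob. Now I'll slide it towards −y in steps.

```bash
for i in 1 2 3 ; do python3 -m crank '[[[-0.06, 0, 0, 0, 0, 0], [-0.06, 0, 0, 0, 0, 0], [0, 0, 0, 0, 0, 0]]]'>/dev/null; python3 d.py .545 .253 .078 -.152 .988; done;  python3 - <<'E'
print()
E
python3 -m crank '[[[-0.02, 0, 0, 0, 0, 0], [-0.02, 0, 0, 0, 0, 0], [0, 0, 0, 0, 0, 0]]]';python3 d.py .545 .253 .078 -.152 .988
```

```text
t 17.95 pos [0.5454 0.2466 0.0787] delta tool [0.0064 0.0005 0.0007] turn rz 0.0007 toolx [-0.153  0.988 -0.   ] tilt [-6.e-04 -3.e-04 -1.e+00] F [-3.72 -1.1   3.34]
t 18.25 pos [0.5464 0.2406 0.0787] delta tool [0.0124 0.0005 0.0007] turn rz 0.0007 toolx [-0.153  0.988 -0.   ] tilt [-6.e-04 -3.e-04 -1.e+00] F [-6.24 -1.44  3.47]
t 18.55 pos [0.5473 0.2347 0.0787] delta tool [0.0184 0.0005 0.0007] turn rz 0.0008 toolx [-0.153  0.988 -0.   ] tilt [-5.e-04 -3.e-04 -1.e+00] F [-4.08 -2.67  2.62]

time_s: 18.85
ee_pos: [0.5476, 0.233, 0.0787]
eef_rot: [-3.141, 0.0, 1.724]
force: [-5.2, 0.1, 2.8]
grip_width: 0.014
grip_force: 15.0
t 18.85 pos [0.5476 0.233  0.0787] delta tool [0.0201 0.0005 0.0007] turn rz 0.0009 toolx [-0.153  0.988 -0.   ] tilt [-4.e-04 -1.e-04 -1.e+00] F [-5.21  0.14  2.77]
```

```bash
for i in 1 2 3 ; do python3 -m crank '[[[-0.02, 0, 0, 0, 0, 0], [0, 0, 0, 0, 0, 0], [0, 0, 0, 0, 0, 0]]]'>/dev/null; python3 d.py .545 .253 .078 -.152 .988; done
```

```text
t 19.15 pos [0.5477 0.2321 0.0787] delta tool [0.0211 0.0005 0.0007] turn rz 0.001 toolx [-0.153  0.988 -0.   ] tilt [-4.e-04 -1.e-04 -1.e+00] F [-4.93 -0.02  2.81]
t 19.45 pos [0.5478 0.2318 0.0788] delta tool [0.0214 0.0005 0.0008] turn rz 0.0011 toolx [-0.153  0.988  0.001] tilt [-3.e-04  1.e-03 -1.e+00] F [-5.23  5.94  2.72]
t 19.75 pos [0.5478 0.2316 0.0788] delta tool [0.0215 0.0005 0.0008] turn rz 0.0014 toolx [-0.153  0.988  0.002] tilt [-3.0e-04  2.4e-03 -1.0e+00] F [-5.85 11.51  0.45]
```

The latch reached its end stop at about 21.5 mm. I'll release, back off and check.

Scaled: 0.0015 m is 0.03.

```bash
python3 -m crank '[[[0.03, 0, 0, 0, 0, 0], [0, 0, 0, 0, 0, 0], [0, 0, 0, 0, 0, 0], [0, 0, 0, 0, 0, 0], [0, 0, 0, 0, 0, 0]]]' 0.045; python3 -m crank '[[[0, 0, -0.6, 0, 0, 0], [0, 0, -0.8, 0, 0, 0], [0, 0, -0.8, 0, 0, 0], [0, 0, -0.8, 0, 0, 0], [0, 0, 0, 0, 0, 0], [0, 0, 0, 0, 0, 0], [0, 0, 0, 0, 0, 0]]]'
python3 - <<'E'
from h import *
s=cam('side')
cv2.imwrite('pics/g5.png',cv2.resize(s['pixels'][135:225,225:345],(800,600),interpolation=cv2.INTER_CUBIC))
E
```

```text
time_s: 20.25
ee_pos: [0.5481, 0.2315, 0.0788]
eef_rot: [3.141, 0.0, 1.724]
force: [1.0, -0.4, -0.1]
grip_width: 0.0449
grip_force: 0.0
time_s: 20.95
ee_pos: [0.5476, 0.2315, 0.2274]
eef_rot: [-3.14, 0.0, 1.724]
force: [-0.3, -0.6, -0.1]
grip_width: 0.0452
grip_force: 0.0
```

View pics/g5.png

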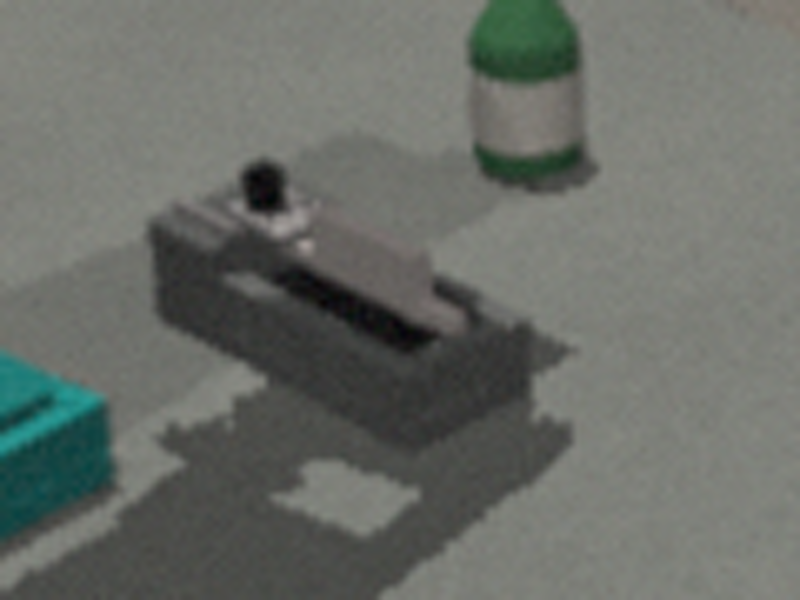

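The latch tongue at crop (280,215) covers the comb's lug, and the comb is seated.

```bash
python3 -c "from station import ctrl; print(ctrl.hand_in())"
```

```text
the job is handed in; nothing more can be done
None
```

The comb is seated home in the grey dock with the latch slid to its stop (about 21.5 mm) and the gripper clear; the highest vertical force read while seating was about 7 N, the rack, bottle and jar were left alone, and the job is handed in (no verdict was shown).

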